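# Click the amber filter slide into the colour reader

## Task

Pick up the amber filter slide from the rubber mat and push it, window end first, fully home in the colour reader's channel until the sprung side ball clicks into its notch and holds it. Then throw the reader's red lever all the way over, towards the lamp head, to start the reading. Leave the other slides and the glassware and tools where they are.

Things in the scene. Friction and masses are not known exactly. Their poses are not given: they have to be found in the camera images.
- amber_grip (a point): Amber filter slide, loose: flat plate with a window of amber glass and an upright amber grip fin near its tail. Site: the fin's centre, 31 mm above the plate's underside; x points to the nose (window end), y across. Fin 24 mm long (x), 12 mm thick (y), from 14 to 48 mm above the underside. The nose is 85 mm ahead of the point, the tail 15 mm behind. The slide to load.
- amber: The amber slide's body, origin at the centre of its underside, same axes: aluminium plate 100 mm long (x), 44 wide (y), 14 thick, 0.08 to 0.15 kg. Its left (+y) edge has one rounded notch 5 mm deep for the reader's ball, 22 mm behind the nose; nose corners rounded 5 mm. Lies flat on the mat at first.
- green_grip (a point): Green filter slide, loose: flat plate with a window of green glass and an upright green grip fin near its tail. Site: the fin's centre, 31 mm above the plate's underside; x points to the nose (window end), y across. Fin 24 mm long (x), 12 mm thick (y), from 14 to 48 mm above the underside. The nose is 85 mm ahead of the point, the tail 15 mm behind. Not wanted.
- blue_grip (a point): Blue filter slide, loose: flat plate with a window of blue glass and an upright blue grip fin near its tail. Site: the fin's centre, 31 mm above the plate's underside; x points to the nose (window end), y across. Fin 24 mm long (x), 12 mm thick (y), from 14 to 48 mm above the underside. The nose is 85 mm ahead of the point, the tail 15 mm behind. Not wanted.
- mat: Fixed black rubber mat on the table, 200 x 280 x 3 mm, on which the three slides lie in any order; origin at the centre of its underside.
- reader: Fixed colour reader, grey base 260 (x) x 150 mm (y), 20 mm high, origin at the centre of its underside; +x is the push-in direction. An open channel, floor 20 mm above the table, runs along y = 0 from x = -130 to a tunnel mouth at x = 0, between guides 8 mm high, 54 mm apart, narrowing over the last 30 mm. White lamp head, x = 55 to 130, 80 mm above the table.
- mouth (a point): Middle of the tunnel mouth, 7 mm above the channel floor; x points into the tunnel, z up. The tunnel is 46 mm wide, 17 mm high and 55 mm deep, ends at the lamp head (a firm stop), and has a clear roof whose top is 42 mm above the table.
- home (a point): Where the centre of the grip fin lies when a slide is fully home (51 mm above the table, 30 mm outside the tunnel mouth); x axis is the push direction, z up. A fully home slide's axes are parallel to these.
- click_ball (a joint): Sprung brass ball (14 mm) in the tunnel's left (+y) wall, 33.5 mm inside the mouth: 0 m out, 0.006 m fully pressed. The nose presses it back about 3 to 4 mm over the last 22 mm of travel, then it drops into the notch at home (back below 1.8 mm). Passing it takes a push of roughly 5 to 12 N.
- lamp_lever (a joint): Red-knobbed lever on a grey block at the right (-y) side of the reader: 0 rad leaning towards the reader's -x, 1.0 rad all the way over towards +x (the lamp head). It stays where it is left; a light push of 1 to 2 N on the knob moves it.
- lamp_lever_tip (a point): Centre of the lever's red knob, a ball 26 mm across, on a 65 mm long arm whose pivot axis (along the reader's y) lies at reader x = -20 mm, y = -140 mm, 42 mm above the table; the arm is upright at 0.5 rad.
- big_beaker: Loose glass beaker, 106 mm across, 145 mm high; origin at the centre of its underside. Leave it.
- small_beaker: Loose glass beaker, 52 mm across, 60 mm high; origin under its centre. Leave it.
- mid_beaker: Loose glass beaker, 72 mm across, 95 mm high; origin under its centre. Leave it.
- dish: Loose glass dish 90 mm across, 15 mm high, on the black scale; origin under its centre. Leave it.
- syringe: Loose clear syringe about 140 mm long lying on the table, 30 mm wide; origin near its middle. Leave it.
- dye_bottle: Loose amber bottle 56 mm across, 120 mm high; origin under its centre. Leave it.
- spatula: Loose steel spatula 170 mm long lying on the table. Leave it.

How it is judged:
By the outcome, as a careful person would: the job done as asked, in the order asked, and still so for the second after the job is handed in, with the robot touching nothing.
It also fails if it takes over 56 s, if anything falls off the work surface, if the arm or the gripper's body presses on something with over 40 N, if the wrist force passes 120 N, or if a joint passes its speed limit or range.

## Robot

A 7-joint arm with a two-finger parallel gripper is mounted at the origin on the work surface. World frame = base frame: x ahead of the robot, y to its left, z up, the work surface at z = 0. Lengths are in m, angles in rad, forces in N, time in s.
With the tool pointing down it reaches from about 0.425 to 0.925 m from the base axis. Payload 6.8 kg.
Tool frame: the origin (TCP) lies between the finger pads; the fingertips stand r.tcp_to_tips ahead of it and the grasp point (between the pads) lies 3 mm ahead of it (r.tcp_to_tips is the distance from the TCP to the fingertips, in m); z points along the fingers, y is the line along which they close (so a half turn about z gives the same grasp; the last joint's range is limited). The gripper opens to 85 mm and grips with 20 to 120 N. Pads are 22 mm wide; open, the fingers measure 114 mm over their backs; the gripper's body (76 mm by 85 mm) begins 54 mm behind the grasp point. The pads swing forward as they close: fully open they stand 13 mm farther back than shut.
Start: joints at [-1.363, 0.477, 0.022, 1.555, -0.011, 1.109, -0.083], TCP at [0.21, 0.642, 0.253] pointing down, gripper open.
Joint ranges: [-2.96, 2.96], [-0.34, 2.1], [-1.41, 1.46], [0.24, 2.44], [-1.37, 4.51], [0.17, 1.92], [-2.96, 2.96]. Speed limits (rad/s): [2.39, 2.39, 3.14, 3.14, 3.14, 3.14, 3.14].

## Interface

Orientations are given as a rotation vector (axis times angle).
In Python, from bench import r gives the robot as it stands. The module is installed in compiled form; this text tells all that it offers.
- The arm moves only by the tool step_arm, never from a script. Its argument "moves" is a list of rows, each an object of numbers: "rx", "ry", "rz": the turn, a rotation vector about the tool's x, y, z in degrees; "dx", "dy", "dz": the shift along the tool's x, y, z in mm; "gripper": the opening, from -1 (shut) to 1 (fully open). In form: [{"rx": .., "ry": .., "rz": .., "dx": .., "dy": .., "dz": .., "gripper": ..}, ...]. A call has 1 to 20 rows; each row shifts and turns the commanded pose from where the row before left it, along the tool's axes as they then stand; what a row does not reach is not made up. A row lasts 1/8 s, in which the tool goes at most 62.5 mm and 10.7 degrees, less where a joint would pass 70% of its speed; a pose out of reach is approached as far as the arm can. A call is refused whole if a number of a shift passes 62.5 or a number of a turn 10.7, either way. A call with a gripper value outside its range is refused whole. The fingers move at their own pace and stop on an object; "grip_force" is the grip in N (left out, the last holds). Time passes only in rows, so rows that do not move let the fingers close. It gives the time, the measured TCP pose, the force, the opening and the grip force at its end, in the units of the state.
- r.get_obs(): the state, without advancing time (a new reading comes with each control period).
- r.grab_frame(name): name is "scene" or "top" or "wrist"; returns the picture (480x640x3 uint8, blue, green, red); there is no depth.
- r.camera_info(name): a dict with "mtx" (3x3 intrinsics, pixels), "rvec" (rotation vector, rad) and "tvec" (3), from world to camera coordinates, as OpenCV has them. Camera axes: x right, y down, z forward; pixel columns grow to the right and rows downward; lengths in m; the calibration is good to about 2 mm. The wrist camera is an equidistant fisheye: a pixel r from the principal point sees the ray r / f radians off the axis. A picture is of the moment at which its call begins: read the wrist's pose just before it. camera_info takes no time and is no camera call; for the wrist camera it gives the pose at the moment of the call.
- r.hand_in(): hands the job in; it is judged then, once.
The state is a dict: "clock": time; "joints": joint angles; "qvel": joint speeds; "tau": joint torques, N m; "tcp_pos": TCP position; "orientation": TCP orientation; "contact_force": force on the tool from outside, world axes, zero at the start; "moment": the same for the moment, N m; "grip_width": finger opening in m; "gripper_force": force on a finger pad.
Only numpy, scipy, OpenCV 4.12 (cv2) and the standard library are available. Lean on these libraries where they do the work, as an engineer would, in place of code of your own. Each camera call takes 0.05 s, during which the arm holds its last target. There are 200 camera calls.

## Working session

There is one attempt and no reset: what is moved stays moved. The work goes in short steps, Python scripts to look and compute and a tool call to move; the robot and the scene stay as the last step left them, time stands still between calls to the robot, and variables do not carry over. Pictures are saved under pics/ and viewed, at most 10 in all, crops included, and the job is handed in when it is done.

Besides the shell and the picture viewer there is one more tool, called after "Emit:" as name(argument=value, ...) on one line, values as JSON. step_arm: Moves the arm, as the interface text tells. Its arguments: {"type":"object","properties":{"moves":{"type":"array","items":{"type":"object","properties":{"rx":{"type":"number"},"ry":{"type":"number"},"rz":{"type":"number"},"dx":{"type":"number"},"dy":{"type":"number"},"dz":{"type":"number"},"gripper":{"type":"number"}}}},"grip_force":{"type":"number"}},"required":["moves"]}

```bash
mkdir -p pics
python3 - <<'E'
from bench import r
import cv2,numpy as np
for n in("scene","top"):
    cv2.imwrite(f"pics/{n}0.png",r.grab_frame(n)); c=r.camera_info(n); R=cv2.Rodrigues(np.array(c["rvec"]))[0]
    print(n,c["mtx"],(-R.T@np.array(c["tvec"]).ravel()).round(3),R.round(2).tolist())
o=r.get_obs();print(o,r.tcp_to_tips)
E
```

```text
scene [[532.28787368   0.         318.87730409]
 [  0.         532.28787368 247.82841758]
 [  0.           0.           1.        ]] [1.168 0.948 0.874] [[-0.82, 0.57, -0.01], [0.32, 0.46, -0.82], [-0.46, -0.68, -0.57]]
top [[597.76716368   0.         317.81005729]
 [  0.         597.76716368 242.86149234]
 [  0.           0.           1.        ]] [0.334 0.004 1.431] [[-0.03, -1.0, 0.01], [-0.99, 0.03, -0.15], [0.15, -0.02, -0.99]]
{'clock': 0.1, 'joints': array([-1.36309717,  0.4777571 ,  0.0223381 ,  1.55633775, -0.011515  ,
        1.10929305, -0.08310915]), 'qvel': array([-0.00176708, -0.00095914, -0.00202611, -0.00215889, -0.00077565,
        0.00055328,  0.00153951]), 'tau': array([ 4.53047542e-03, -5.97764432e+01,  1.61332011e+00, -2.81957263e+01,
        1.27371575e-02,  5.13498700e-03, -2.00890167e-05]), 'tcp_pos': array([0.20948729, 0.64115307, 0.25240248]), 'orientation': array([-4.93959709e-01, -3.10235729e+00,  2.60740036e-03]), 'contact_force': array([-0.10476098, -0.52755373, -0.30743434]), 'moment': array([ 0.01245425,  0.02325717, -0.01514265]), 'gripper_force': 0.0, 'grip_width': 0.08559467916052278} 0.022
```

View pics/scene0.png

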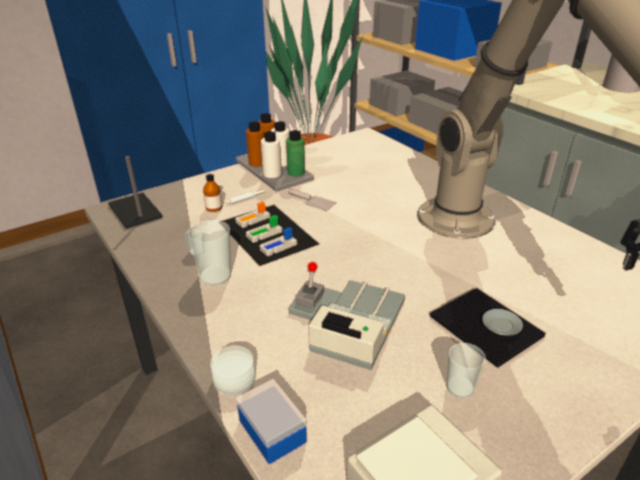

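View pics/top0.png

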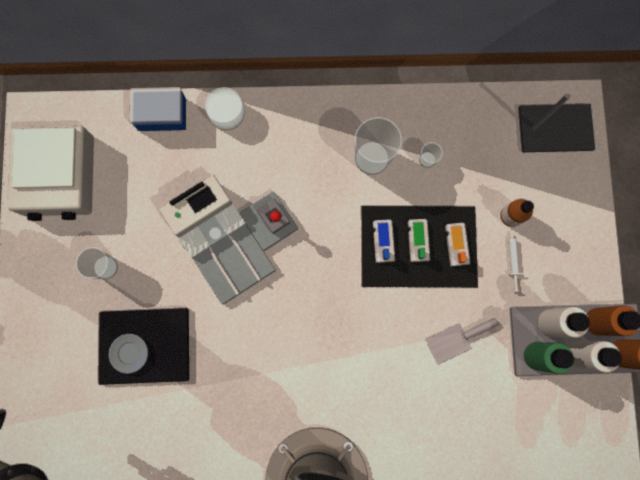

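The scene view shows the mat with the amber slide farthest left: fin about (262,208), red knob (312,267). In the top view the amber fin is at (461,256) with its nose up the image. The reader runs from about (243,287) up to the lamp head at (195,205), and the red knob is at (275,216).

```bash
cat > h.py <<'E'
from bench import r
import cv2,numpy as np
def cam(n):
    c=r.camera_info(n); R=cv2.Rodrigues(np.array(c["rvec"]))[0]; t=np.array(c["tvec"]).ravel()
    return n,np.array(c["mtx"]),R,-R.T@t
def ray(c,px):
    n,K,R,C=c; x=(px[0]-K[0,2])/K[0,0]; y=(px[1]-K[1,2])/K[1,1]
    if n=="wrist":
        th=np.hypot(x,y); s=np.sin(th)/max(th,1e-9); d=np.array([x*s,y*s,np.cos(th)])
    else: d=np.array([x,y,1.])
    d=R.T@d; return C,d/np.linalg.norm(d)
def onz(c,px,z):
    C,d=ray(c,px); return C+d*(z-C[2])/d[2]
def tri(a,b):
    (C1,d1),(C2,d2)=a,b; s=np.linalg.lstsq(np.c_[d1,-d2],C2-C1,rcond=None)[0]
    p,q=C1+d1*s[0],C2+d2*s[1]; return (p+q)/2,np.linalg.norm(p-q)
def blob(im,lo,hi,roi):
    x0,y0,x1,y1=roi; m=cv2.inRange(cv2.cvtColor(im,cv2.COLOR_BGR2HSV),lo,hi); k=np.zeros_like(m); k[y0:y1,x0:x1]=m[y0:y1,x0:x1]
    n,_,st,ce=cv2.connectedComponentsWithStats(k); o=np.argsort(-st[1:,4])+1
    return [(ce[i].round(1),st[i].tolist()) for i in o[:4]]
E
python3 - <<'E'
from h import *
s,t=cv2.imread("pics/scene0.png"),cv2.imread("pics/top0.png")
cs,ct=cam("scene"),cam("top")
for im,roi in((s,(230,190,275,230)),(t,(440,215,480,270))):
    hsv=cv2.cvtColor(im,cv2.COLOR_BGR2HSV)
    print(blob(im,(3,190,150),(13,255,255),roi),blob(im,(14,130,100),(25,255,255),roi))
print(blob(s,(0,200,130),(3,255,255),(290,250,330,300)),blob(t,(0,200,130),(3,255,255),(255,200,300,230)))
cv2.imwrite("pics/c1.png",np.hstack([cv2.resize(t[160:310,150:300],(400,400),interpolation=2),cv2.resize(t[200:290,370:480],(400,400),interpolation=2)]))
E
```

```text
[(array([261.2, 207.7]), [258, 203, 8, 10, 55]), (array([262., 202.]), [261, 202, 3, 1, 3])] [(array([247.9, 217.2]), [240, 214, 17, 8, 66]), (array([260.8, 203.3]), [259, 203, 5, 2, 6]), (array([264., 206.]), [264, 206, 1, 1, 1]), (array([259., 211.]), [259, 211, 1, 1, 1])]
[(array([462.5, 256.9]), [460, 253, 6, 9, 37])] [(array([456.9, 237.6]), [451, 226, 13, 24, 238])]
[(array([312.1, 266.5]), [309, 263, 8, 8, 53])] [(array([274.5, 215.4]), [271, 211, 8, 9, 57])]
```

View pics/c1.png

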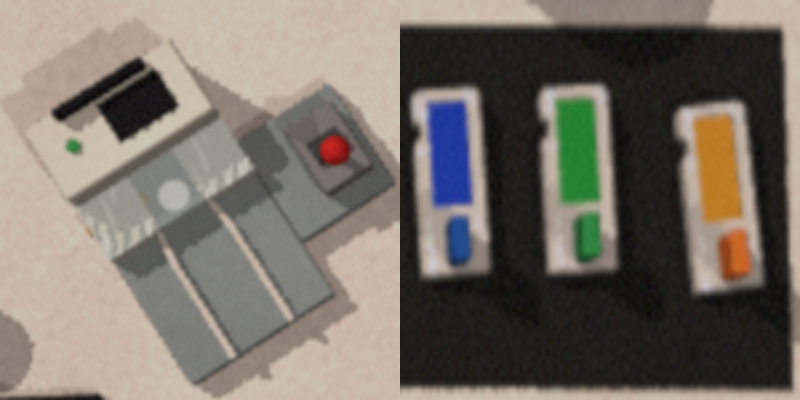

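The left crop shows the reader: tail corners at crop (195,383) and (333,296), guide tops from (165,235)-(212,203) to (233,357)-(292,320). The right crop shows the amber plate with corners (677,107), (743,101), (693,293) and (762,286), and its notch on the left edge.

Run:
```python
from h import *
cs,ct=cam("scene"),cam("top")
L=lambda x,y:(150+x/2.6667-.5,160+y/2.6667-.5); Rr=lambda x,y:(370+(x-400)/3.636-.5,200+y/4.444-.5)
f=tri(ray(cs,(261.2,207.3)),ray(ct,(461.8,256.5)));k=tri(ray(cs,(312.1,266.5)),ray(ct,(274.5,215.4)))
print("fin",f,"knob",k)
w=tri(ray(cs,(247.9,217.2)),ray(ct,(456.9,237.6)));print("window",w)
P=[onz(ct,Rr(*p),.017) for p in((677,107),(743,101),(693,293),(762,286))]
n=(P[0]+P[1])/2;t=(P[2]+P[3])/2;d=n-t
print("slide len",np.linalg.norm(d[:2]),"yaw",np.degrees(np.arctan2(d[1],d[0])),"tail",t,"finest",t+d/np.linalg.norm(d)*.015)
wc=onz(ct,(456.9,237.6),.017)-onz(ct,(461.8,256.5),.034);print("yaw2",np.degrees(np.arctan2(wc[1],wc[0])))
a,b=onz(ct,L(195,383),.02),onz(ct,L(333,296),.02); e=b-a
print("reader tail",a,b,np.linalg.norm(e),"yaw",np.degrees(np.arctan2(e[0],-e[1])))
G=[onz(ct,L(*p),.028) for p in((165,235),(212,203),(233,357),(292,320))]
for g in G:print(g.round(4))
d=G[0]+G[1]-G[2]-G[3];y=np.arctan2(d[1],d[0]);print("guide yaw",np.degrees(y))
X=np.array([np.cos(y),np.sin(y),0]);Y=np.array([-X[1],X[0],0])
for nm,base in(("from tail",(a+b)/2+X*.13),("from knob",k[0]+X*.051+Y*.14)):
    print(nm,base.round(4),"home",(base-X*.03).round(4))
```

```text
fin (array([ 0.49964163, -0.35639862,  0.0334005 ]), np.float64(0.0006026215187693412)) knob (array([0.59636934, 0.0790538 , 0.10613619]), np.float64(0.0015144945385278685))
window (array([ 0.54888726, -0.35293272,  0.01550165]), np.float64(0.0020396842377447266))
slide len 0.1014578385977755 yaw 2.969488918573799 tail [ 0.48243191 -0.35425568  0.017     ] finest [ 0.49741177 -0.35347862  0.017     ]
yaw2 5.358114279242029
reader tail [0.40635694 0.20968288 0.02      ] [0.47996904 0.08702813 0.02      ] 0.1430486906288537 yaw 30.97036949929431
[0.5375 0.2345 0.028 ]
[0.5651 0.1927 0.028 ]
[0.4278 0.1751 0.028 ]
[0.4589 0.123  0.028 ]
guide yaw 30.85306075112781
from tail [0.5548 0.215  0.02  ] home [0.529  0.1996 0.02  ]
from knob [0.5684 0.2254 0.1061] home [0.5426 0.21   0.1061]
```

Emit:
step_arm(moves=[{"dx":-20,"dy":-10,"gripper":1},{"dx":-41,"dy":-21},{"dx":-41,"dy":-21},{"dx":-41,"dy":-21},{"dx":-41,"dy":-21},{"dx":-41,"dy":-21},{"dx":-41,"dy":-21},{"dx":-41,"dy":-21},{"dx":-41,"dy":-21},{"dx":-41,"dy":-21},{"dx":-40,"dy":-20},{"dx":-10,"dy":-45},{"dx":-10,"dy":-45},{"dx":-10,"dy":-45},{"dx":-10,"dy":-45},{"dx":-10,"dy":-45},{"dx":-10,"dy":-45},{"dx":-10,"dy":-45},{"dx":-10,"dy":-45},{}])

```text
invalid input at $.moves[0]: expected keys rx, ry, rz, dx, dy, dz, gripper
```

Run:
```python
from h import *
o=r.get_obs();R=cv2.Rodrigues(o["orientation"])[0]
print(o["clock"],o["tcp_pos"],R.round(3).tolist(),o["joints"].round(2))
n,K,Rc,C=cam("wrist");print("cam in tool",R.T@(C-o["tcp_pos"]),"axes",(Rc@R).round(2).tolist(),K)
print("to go (tool mm)",1000*R.T@(np.array([.4996,-.356,.20])-o["tcp_pos"]))
```

```text
0.1 [0.20948729 0.64115307 0.25240248] [[-0.951, 0.311, -0.0], [0.311, 0.951, -0.002], [-0.0, -0.002, -1.0]] [-1.36  0.48  0.02  1.56 -0.01  1.11 -0.08]
cam in tool [ 6.69631715e-02 -8.68406170e-05 -1.20189597e-01] axes [[0.0, 1.0, -0.0], [-0.96, 0.0, -0.27], [-0.27, 0.0, 0.96]] [[371.64829954   0.         319.1295964 ]
 [  0.         371.64829954 236.79780432]
 [  0.           0.           1.        ]]
to go (tool mm) [-585.44534894 -857.65670581   53.89218143]
```

Emit:
step_arm(moves=[{"rx":0,"ry":0,"rz":0,"dx":-20,"dy":-10,"dz":0,"gripper":1},{"rx":0,"ry":0,"rz":0,"dx":-46,"dy":-23,"dz":0,"gripper":1},{"rx":0,"ry":0,"rz":0,"dx":-46,"dy":-23,"dz":0,"gripper":1},{"rx":0,"ry":0,"rz":0,"dx":-46,"dy":-23,"dz":0,"gripper":1},{"rx":0,"ry":0,"rz":0,"dx":-46,"dy":-23,"dz":0,"gripper":1},{"rx":0,"ry":0,"rz":0,"dx":-46,"dy":-23,"dz":0,"gripper":1},{"rx":0,"ry":0,"rz":0,"dx":-46,"dy":-23,"dz":0,"gripper":1},{"rx":0,"ry":0,"rz":0,"dx":-46,"dy":-23,"dz":0,"gripper":1},{"rx":0,"ry":0,"rz":0,"dx":-46,"dy":-23,"dz":0,"gripper":1},{"rx":0,"ry":0,"rz":0,"dx":-41,"dy":-28,"dz":0,"gripper":1},{"rx":0,"ry":0,"rz":0,"dx":-12,"dy":-48,"dz":0,"gripper":1},{"rx":0,"ry":0,"rz":0,"dx":-12,"dy":-50,"dz":0,"gripper":1},{"rx":0,"ry":0,"rz":0,"dx":-12,"dy":-50,"dz":0,"gripper":1},{"rx":0,"ry":0,"rz":0,"dx":-12,"dy":-50,"dz":0,"gripper":1},{"rx":0,"ry":0,"rz":0,"dx":-12,"dy":-50,"dz":0,"gripper":1},{"rx":0,"ry":0,"rz":0,"dx":-12,"dy":-50,"dz":0,"gripper":1},{"rx":0,"ry":0,"rz":0,"dx":-12,"dy":-50,"dz":0,"gripper":1},{"rx":0,"ry":0,"rz":0,"dx":-12,"dy":-50,"dz":0,"gripper":1},{"rx":0,"ry":0,"rz":0,"dx":-12,"dy":-50,"dz":0,"gripper":1},{"rx":0,"ry":0,"rz":0,"dx":-12,"dy":-50,"dz":0,"gripper":1}])

```text
clock: 2.6
tcp_pos: [0.5062, -0.2162, 0.2534]
orientation: [0.496, 3.102, -0.0]
contact_force: [1.5, 0.0, -0.7]
grip_width: 0.0852
gripper_force: 0.0
```

```bash
cat > go.py <<'E'
from h import *
import sys
def go(p,yaw):
    "tool-frame mm to go to p, and rz so that tool y points along yaw+90deg"
    o=r.get_obs();R=cv2.Rodrigues(o["orientation"])[0]
    cur=np.degrees(np.arctan2(R[1,1],R[0,1])); rz=-((yaw+90-cur+180)%360-180)
    print("t",round(o["clock"],2),"tcp",o["tcp_pos"].round(4),"q",o["joints"].round(2),"down",R[:,2].round(3),"F",o["contact_force"].round(1),"w",round(o["grip_width"],4))
    print("yaw now",round(cur-90,2),"shift first (mm)",(1000*R.T@(np.array(p)-o["tcp_pos"])).round(1),"then rz",round(rz,1))
if __name__=="__main__": go(list(map(float,sys.argv[1:4])),float(sys.argv[4]))
E
python3 go.py .4996 -.356 .2 4
```

```text
t 2.6 tcp [ 0.5062 -0.2162  0.2534] q [-0.04  0.28  0.4   1.88 -0.13  1.01  1.67] down [ 0. -0. -1.] F [ 1.5  0.  -0.7] w 0.0852
yaw now -18.18 shift first (mm) [ -37.4 -134.9   53.4] then rz -22.2
```

Emit:
step_arm(moves=[{"rx":0,"ry":0,"rz":0,"dx":-10,"dy":-34,"dz":13,"gripper":1},{"rx":0,"ry":0,"rz":0,"dx":-10,"dy":-34,"dz":14,"gripper":1},{"rx":0,"ry":0,"rz":0,"dx":-10,"dy":-34,"dz":14,"gripper":1},{"rx":0,"ry":0,"rz":0,"dx":-7,"dy":-33,"dz":14,"gripper":1},{"rx":0,"ry":0,"rz":-8,"dx":0,"dy":0,"dz":10,"gripper":1},{"rx":0,"ry":0,"rz":-8,"dx":0,"dy":0,"dz":10,"gripper":1},{"rx":0,"ry":0,"rz":-6,"dx":0,"dy":0,"dz":10,"gripper":1},{"rx":0,"ry":0,"rz":0,"dx":0,"dy":0,"dz":0,"gripper":1},{"rx":0,"ry":0,"rz":0,"dx":0,"dy":0,"dz":0,"gripper":1}])

```text
clock: 3.72
tcp_pos: [0.5004, -0.3538, 0.1687]
orientation: [-0.102, 3.14, -0.0]
contact_force: [-0.1, 0.0, -1.0]
grip_width: 0.0855
gripper_force: 0.0
```

```bash
python3 - <<'E'
from h import *
c=cam("wrist");im=r.grab_frame("wrist");cv2.imwrite("pics/w1.png",im)
np.savez("pics/w1.npz",K=c[1],R=c[2],C=c[3])
print(blob(im,(3,170,120),(13,255,255),(0,0,640,480)),blob(im,(14,130,100),(25,255,255),(0,0,640,480)),c[3])
E
python3 go.py .4996 -.356 .17 4
```

```text
[(array([315.8, 233. ]), [308, 211, 16, 42, 590]), (array([ 5.1, 61.8]), [0, 52, 15, 24, 221]), (array([320., 211.]), [320, 211, 1, 1, 1])] [(array([316.1, 283.5]), [299, 251, 34, 66, 2076]), (array([134., 328.]), [134, 328, 1, 1, 1])] [ 0.43352406 -0.3585612   0.28887845]
t 3.77 tcp [ 0.5008 -0.3537  0.1688] q [ 0.28  0.48  0.31  1.8  -0.18  0.89  2.31] down [ 0. -0. -1.] F [-0.8  0.5  0.1] w 0.0852
yaw now 3.77 shift first (mm) [ 1.3 -2.2 -1.2] then rz -0.2
```

View pics/w1.png

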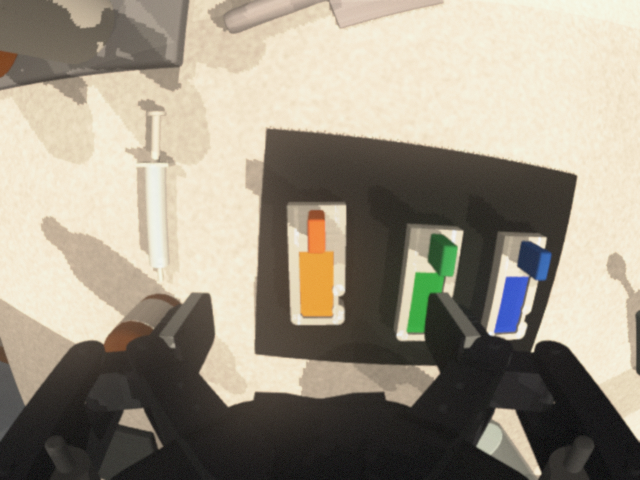

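The wrist view shows the amber slide near the middle, plate corners about (287,203), (346,202), (344,323) and (292,325), its fin at (316,232), and the notch on the right edge at (339,290).

```bash
python3 - <<'E'
from h import *
z=np.load("pics/w1.npz");c=("wrist",z["K"],z["R"],z["C"])
P=[onz(c,p,.017) for p in((287,203),(346,203),(292,325),(344,323))]
for p in P: print(p.round(4))
t,n=(P[0]+P[1])/2,(P[2]+P[3])/2;d=n-t;print(np.linalg.norm(d),np.degrees(np.arctan2(d[1],d[0])),"fin",t+d/np.linalg.norm(d)*.015)
a=[onz(c,(316.5,212),.051),onz(c,(316.5,236),.051),onz(c,(315.8,252),.017)];print(np.array(a).round(4))
w=onz(c,(316.1,283.5),.017);f=onz(c,(316,230),.045);print(w,f,np.degrees(np.arctan2((w-f)[1],(w-f)[0])))
t=cam("top");print("height",tri(ray(c,(316,231)),ray(t,(461.5,256.5))),"window",tri(ray(c,(316.1,283.5)),ray(t,(456.9,237.6))))
E
python3 go.py .4996 -.356 .044 4
```

```text
[ 0.4848 -0.3791  0.017 ]
[ 0.4819 -0.3353  0.017 ]
[ 0.5868 -0.371   0.017 ]
[ 0.582 -0.328  0.017]
0.10132697158056424 4.34322615441672 fin [ 0.49830273 -0.35604019  0.017     ]
[[ 0.4831 -0.357   0.051 ]
 [ 0.4994 -0.3559  0.051 ]
 [ 0.5216 -0.3552  0.017 ]]
[ 0.54772969 -0.35335625  0.017     ] [ 0.49684025 -0.35644821  0.045     ] 3.4769171309857616
height (array([ 0.50027125, -0.35612003,  0.03323704]), np.float64(0.0007775646958055396)) window (array([ 0.54857439, -0.3529947 ,  0.01412356]), np.float64(0.0009116812792032458))
t 3.77 tcp [ 0.5008 -0.3537  0.1688] q [ 0.28  0.48  0.31  1.8  -0.18  0.89  2.31] down [ 0. -0. -1.] F [-0.8  0.5  0.1] w 0.0852
yaw now 3.77 shift first (mm) [  1.4  -2.2 124.8] then rz -0.2
```

Emit:
step_arm(moves=[{"rx":0,"ry":0,"rz":0,"dx":2,"dy":-2,"dz":25,"gripper":1},{"rx":0,"ry":0,"rz":0,"dx":0,"dy":0,"dz":30,"gripper":1},{"rx":0,"ry":0,"rz":0,"dx":0,"dy":0,"dz":30,"gripper":1},{"rx":0,"ry":0,"rz":0,"dx":0,"dy":0,"dz":25,"gripper":1},{"rx":0,"ry":0,"rz":0,"dx":0,"dy":0,"dz":15,"gripper":1},{"rx":0,"ry":0,"rz":0,"dx":0,"dy":0,"dz":0,"gripper":1},{"rx":0,"ry":0,"rz":0,"dx":0,"dy":0,"dz":0,"gripper":-1},{"rx":0,"ry":0,"rz":0,"dx":0,"dy":0,"dz":0,"gripper":-1},{"rx":0,"ry":0,"rz":0,"dx":0,"dy":0,"dz":0,"gripper":-1},{"rx":0,"ry":0,"rz":0,"dx":0,"dy":0,"dz":0,"gripper":-1},{"rx":0,"ry":0,"rz":0,"dx":0,"dy":0,"dz":0,"gripper":-1},{"rx":0,"ry":0,"rz":0,"dx":0,"dy":0,"dz":0,"gripper":-1}], grip_force=60)

```text
clock: 5.28
tcp_pos: [0.4995, -0.3555, 0.0438]
orientation: [-0.107, 3.139, -0.001]
contact_force: [-1.0, 0.3, 5.5]
grip_width: 0.0115
gripper_force: 59.3
```

Emit:
step_arm(moves=[{"rx":0,"ry":0,"rz":0,"dx":0,"dy":0,"dz":-15,"gripper":-1},{"rx":0,"ry":0,"rz":0,"dx":0,"dy":0,"dz":-35,"gripper":-1},{"rx":0,"ry":0,"rz":0,"dx":0,"dy":0,"dz":-40,"gripper":-1},{"rx":0,"ry":0,"rz":0,"dx":0,"dy":0,"dz":-40,"gripper":-1},{"rx":0,"ry":0,"rz":0,"dx":0,"dy":20,"dz":-20,"gripper":-1},{"rx":0,"ry":0,"rz":0,"dx":-2,"dy":40,"dz":-6,"gripper":-1},{"rx":0,"ry":0,"rz":0,"dx":-2,"dy":50,"dz":0,"gripper":-1},{"rx":0,"ry":0,"rz":0,"dx":-2,"dy":50,"dz":0,"gripper":-1},{"rx":0,"ry":0,"rz":0,"dx":-2,"dy":50,"dz":0,"gripper":-1},{"rx":0,"ry":0,"rz":0,"dx":-2,"dy":50,"dz":0,"gripper":-1},{"rx":0,"ry":0,"rz":0,"dx":-2,"dy":50,"dz":0,"gripper":-1},{"rx":0,"ry":0,"rz":0,"dx":-2,"dy":50,"dz":0,"gripper":-1},{"rx":0,"ry":0,"rz":0,"dx":-2,"dy":40,"dz":0,"gripper":-1},{"rx":0,"ry":0,"rz":0,"dx":0,"dy":26,"dz":0,"gripper":-1},{"rx":0,"ry":0,"rz":-9,"dx":0,"dy":0,"dz":0,"gripper":-1},{"rx":0,"ry":0,"rz":-9,"dx":0,"dy":0,"dz":0,"gripper":-1},{"rx":0,"ry":0,"rz":-9,"dx":0,"dy":0,"dz":0,"gripper":-1},{"rx":0,"ry":0,"rz":0,"dx":0,"dy":0,"dz":0,"gripper":-1},{"rx":0,"ry":0,"rz":0,"dx":0,"dy":0,"dz":0,"gripper":-1}])

```text
clock: 7.65
tcp_pos: [0.4861, 0.0707, 0.1995]
orientation: [-0.832, 3.029, -0.0]
contact_force: [-0.8, 0.5, -1.5]
grip_width: 0.0111
gripper_force: 58.6
```

```bash
python3 go.py .486 .071 .2 31
python3 - <<'E'
from h import *
c=cam("wrist");im=r.grab_frame("wrist");cv2.imwrite("pics/w2.png",im)
np.savez("pics/w2.npz",K=c[1],R=c[2],C=c[3])
E
```

```text
t 7.65 tcp [0.4861 0.0707 0.1995] q [-0.35  0.24  0.09  2.05 -0.03  0.86  1.86] down [ 0. -0. -1.] F [-0.8  0.5 -1.5] w 0.0111
yaw now 30.72 shift first (mm) [-0.1  0.3 -0.5] then rz -0.3
```

View pics/w2.png

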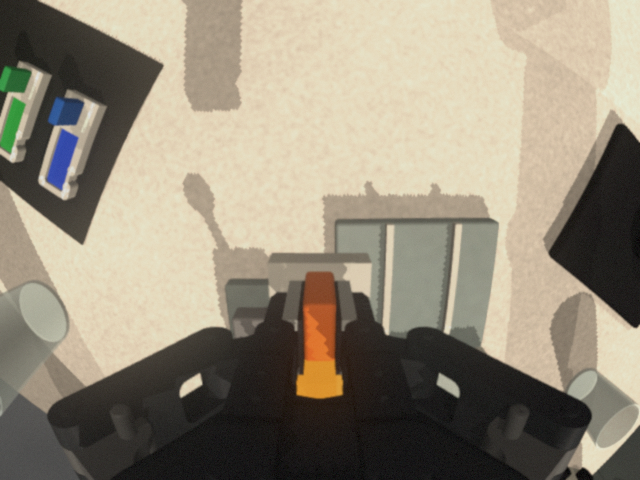

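The wrist view shows the slide straight in the grip (fin at (320,320), plate tail edge at row 255, x 268–371). The reader's tail corners are at about (336,221) and (497,220), and the guides run down from (388,224) and (456,224). The mouth is hidden by the gripper.

Run:
```python
from h import *
im=cv2.imread("pics/w2.png");g=cv2.cvtColor(im,cv2.COLOR_BGR2GRAY)
print("rows 212-230, cols 350..,480",g[212:231,345:375].mean(1).round(),g[212:231,465:485].mean(1).round())
z=np.load("pics/w2.npz");c=("wrist",z["K"],z["R"],z["C"])
def guides(row):
    m=g[row-1:row+2].mean(0); out=[]
    for a,b in((375,400),(440,470)):
        s=np.arange(a,b)[m[a:b]>(m[a:b].max()+np.median(m[a:b]))/2]; out+=[s.min()-.5,s.max()+.5]
    return out
G=[]
for row in(232,250,270,290,310):
    q=guides(row); P=[onz(c,(u,row),.028) for u in q]; G.append((P[1]+P[2])/2); print(row,q,np.linalg.norm((P[2]-P[1])[:2]).round(4),np.linalg.norm((P[3]-P[0])[:2]).round(4))
G=np.array(G);vx,vy,x0,y0=cv2.fitLine(G[:,:2].astype(np.float32),2,0,.01,.01).ravel();print("yaw",np.degrees(np.arctan2(vy,vx)),x0,y0)
top=cam("top")
for w,t in(((336,222),(274.4,270.5)),((497,221),(222.6,303.1))): print(tri(ray(c,w),ray(top,t)),onz(c,w,.02))
# slide held: tail edge
for p in((268,255),(371,255),(320,275)): print(onz(c,p,.175).round(4))
```

```text
rows 212-230, cols 350..,480 [157. 158. 158. 159. 158. 153. 135. 106.  94.  95.  99. 110. 123. 136.
 146. 151. 152. 152. 151.] [158. 158. 159. 159. 156. 136. 104.  89.  88.  94. 107. 120. 135. 144.
 145. 146. 146. 146. 146.]
232 [np.float64(386.5), np.float64(393.5), np.float64(454.5), np.float64(461.5)] 0.0538 0.0663
250 [np.float64(386.5), np.float64(392.5), np.float64(453.5), np.float64(459.5)] 0.0546 0.0654
270 [np.float64(385.5), np.float64(391.5), np.float64(451.5), np.float64(457.5)] 0.0546 0.0656
290 [np.float64(384.5), np.float64(390.5), np.float64(449.5), np.float64(455.5)] 0.0547 0.0659
310 [np.float64(383.5), np.float64(389.5), np.float64(447.5), np.float64(452.5)] 0.055 0.0655
yaw 32.05502 0.47952813 0.16951557
(array([0.48222862, 0.08634327, 0.01227363]), np.float64(0.0036327907849491325)) [0.48231464 0.08402965 0.02      ]
(array([0.40625778, 0.21014086, 0.01654862]), np.float64(0.0006908441586290506)) [0.40618733 0.20804108 0.02      ]
[0.4807 0.0422 0.175 ]
[0.459  0.0788 0.175 ]
[0.4773 0.0652 0.175 ]
```

```bash
python3 go.py .4486 .1505 .075 31.5
```

```text
t 7.7 tcp [0.4861 0.0708 0.1994] q [-0.35  0.24  0.09  2.05 -0.03  0.86  1.86] down [-0. -0. -1.] F [ 0.3 -0.3 -1.6] w 0.0113
yaw now 30.76 shift first (mm) [ -8.6  87.7 124.4] then rz -0.7
```

Emit:
step_arm(moves=[{"rx":0,"ry":0,"rz":0,"dx":-2,"dy":20,"dz":0,"gripper":-1},{"rx":0,"ry":0,"rz":0,"dx":-3,"dy":28,"dz":0,"gripper":-1},{"rx":0,"ry":0,"rz":0,"dx":-3,"dy":25,"dz":10,"gripper":-1},{"rx":0,"ry":0,"rz":0,"dx":-1,"dy":15,"dz":20,"gripper":-1},{"rx":0,"ry":0,"rz":-0.7,"dx":0,"dy":0,"dz":30,"gripper":-1},{"rx":0,"ry":0,"rz":0,"dx":0,"dy":0,"dz":30,"gripper":-1},{"rx":0,"ry":0,"rz":0,"dx":0,"dy":0,"dz":24,"gripper":-1},{"rx":0,"ry":0,"rz":0,"dx":0,"dy":0,"dz":10,"gripper":-1},{"rx":0,"ry":0,"rz":0,"dx":0,"dy":0,"dz":0,"gripper":-1},{"rx":0,"ry":0,"rz":0,"dx":0,"dy":0,"dz":0,"gripper":-1}])

```text
clock: 8.95
tcp_pos: [0.4494, 0.1513, 0.0761]
orientation: [-0.854, 3.022, 0.0]
contact_force: [0.0, 0.5, -0.4]
grip_width: 0.011
gripper_force: 58.7
```

```bash
python3 - <<'E'
from h import *
c=cam("wrist");im=r.grab_frame("wrist")
np.savez("pics/w3.npz",K=c[1],R=c[2],C=c[3])
cv2.imwrite("pics/w3f.png",im);cv2.imwrite("pics/w3.png",cv2.resize(im[140:440,160:480],(800,750),interpolation=2)[:600])
E
python3 go.py .4486 .1505 .075 31.5
```

```text
t 9.0 tcp [0.4494 0.1513 0.0762] q [-0.47  0.42  0.02  2.17 -0.02  0.55  1.68] down [ 0.002  0.001 -1.   ] F [ 0.3 -0.8 -2. ] w 0.0109
yaw now 31.58 shift first (mm) [ 1.1 -0.2  1.2] then rz 0.1
```

View pics/w3.png

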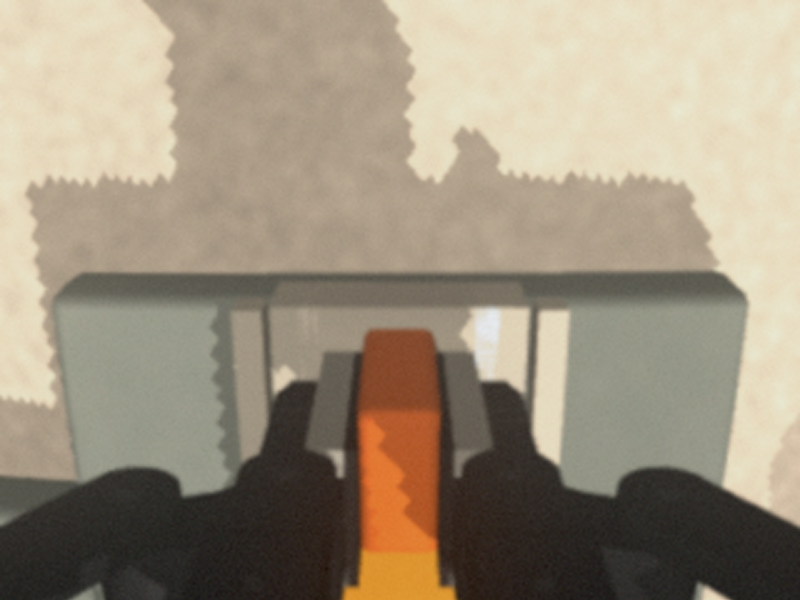

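The crop shows the plate centred between the guides: plate edges at x 270 and 527, guide inner edges at 265 and 537. The reader's tail edge is level within 0.3° of the tool, so only about a 0.5 mm side correction is needed.

Run:
```python
from h import *
z=np.load("pics/w3.npz");c=("wrist",z["K"],z["R"],z["C"]);tcp=np.array([.4494,.1513,.0762]);a=np.radians(31.75);X=np.array([np.cos(a),np.sin(a),0]);Y=np.array([-X[1],X[0],0])
C=lambda x,y:(160+x/2.5-.5,140+y/2.5-.5)
for n,p,h in(("tailL",(65,303),.02),("tailR",(740,303),.02),("gL",(265,330),.028),("gR",(537,330),.028),("plL",(272,283),.0495),("plR",(525,283),.0495)):
    d=onz(c,C(*p),h)-tcp; print(n,(d@X*1000).round(1),(d@Y*1000).round(1))
```

```text
tailL -5.2 -70.9
tailR -4.8 71.1
gL -2.8 -26.8
gR -2.7 26.2
plL -19.5 -21.9
plR -19.4 20.4
```

Emit:
step_arm(moves=[{"rx":0,"ry":0,"rz":-0.2,"dx":0,"dy":0.5,"dz":8,"gripper":-1},{"rx":0,"ry":0,"rz":0,"dx":0,"dy":0,"dz":6,"gripper":-1},{"rx":0,"ry":0,"rz":0,"dx":0,"dy":0,"dz":0,"gripper":-1},{"rx":0,"ry":0,"rz":0,"dx":-5,"dy":0,"dz":0,"gripper":-1},{"rx":0,"ry":0,"rz":0,"dx":-8,"dy":0,"dz":0,"gripper":-1},{"rx":0,"ry":0,"rz":0,"dx":-8,"dy":0,"dz":0,"gripper":-1},{"rx":0,"ry":0,"rz":0,"dx":-8,"dy":0,"dz":0,"gripper":-1},{"rx":0,"ry":0,"rz":0,"dx":-6,"dy":0,"dz":0,"gripper":-1},{"rx":0,"ry":0,"rz":0,"dx":0,"dy":0,"dz":0,"gripper":-1}])

```text
clock: 10.12
tcp_pos: [0.4786, 0.1702, 0.0613]
orientation: [-0.861, 3.021, 0.0]
contact_force: [-0.1, -0.3, -1.3]
grip_width: 0.0113
gripper_force: 58.8
```

Emit:
step_arm(moves=[{"rx":0,"ry":0,"rz":0,"dx":-5,"dy":0,"dz":0,"gripper":-1},{"rx":0,"ry":0,"rz":0,"dx":-5,"dy":0,"dz":0,"gripper":-1},{"rx":0,"ry":0,"rz":0,"dx":-5,"dy":0,"dz":0,"gripper":-1},{"rx":0,"ry":0,"rz":0,"dx":0,"dy":0,"dz":0,"gripper":-1}])

```text
clock: 10.62
tcp_pos: [0.4914, 0.1781, 0.0613]
orientation: [-0.861, 3.021, 0.0]
contact_force: [-0.5, -0.1, -1.4]
grip_width: 0.011
gripper_force: 58.8
```

Emit:
step_arm(moves=[{"rx":0,"ry":0,"rz":0,"dx":-5,"dy":0,"dz":0,"gripper":-1},{"rx":0,"ry":0,"rz":0,"dx":-5,"dy":0,"dz":0,"gripper":-1},{"rx":0,"ry":0,"rz":0,"dx":-5,"dy":0,"dz":0,"gripper":-1},{"rx":0,"ry":0,"rz":0,"dx":0,"dy":0,"dz":0,"gripper":-1}])

```text
clock: 11.12
tcp_pos: [0.5041, 0.1861, 0.0613]
orientation: [-0.861, 3.021, 0.0]
contact_force: [-0.4, 0.6, -1.5]
grip_width: 0.0112
gripper_force: 58.8
```

Emit:
step_arm(moves=[{"rx":0,"ry":0,"rz":0,"dx":-4,"dy":0,"dz":0,"gripper":-1},{"rx":0,"ry":0,"rz":0,"dx":-4,"dy":0,"dz":0,"gripper":-1},{"rx":0,"ry":0,"rz":0,"dx":-4,"dy":0,"dz":0,"gripper":-1},{"rx":0,"ry":0,"rz":0,"dx":0,"dy":0,"dz":0,"gripper":-1}])

```text
clock: 11.62
tcp_pos: [0.5147, 0.1915, 0.0613]
orientation: [-0.859, 3.021, -0.001]
contact_force: [2.1, -2.7, -3.6]
grip_width: 0.0112
gripper_force: 58.6
```

Emit:
step_arm(moves=[{"rx":0,"ry":0,"rz":0,"dx":-4,"dy":0,"dz":0,"gripper":-1},{"rx":0,"ry":0,"rz":0,"dx":-4,"dy":0,"dz":0,"gripper":-1},{"rx":0,"ry":0,"rz":0,"dx":-3,"dy":0,"dz":0,"gripper":-1},{"rx":0,"ry":0,"rz":0,"dx":0,"dy":0,"dz":0,"gripper":-1}])

```text
clock: 12.12
tcp_pos: [0.5249, 0.1988, 0.0618]
orientation: [-0.86, 3.018, 0.001]
contact_force: [4.1, -2.6, -3.0]
grip_width: 0.011
gripper_force: 58.7
```

Emit:
step_arm(moves=[{"rx":0,"ry":0,"rz":0,"dx":-2,"dy":0,"dz":0,"gripper":-1},{"rx":0,"ry":0,"rz":0,"dx":-1,"dy":0,"dz":0,"gripper":-1},{"rx":0,"ry":0,"rz":0,"dx":0,"dy":0,"dz":0,"gripper":-1}])

```text
clock: 12.5
tcp_pos: [0.5264, 0.2, 0.0615]
orientation: [-0.861, 3.02, 0.001]
contact_force: [4.6, -2.0, -2.3]
grip_width: 0.0113
gripper_force: 58.8
```

Emit:
step_arm(moves=[{"rx":0,"ry":0,"rz":0,"dx":-2,"dy":0,"dz":0,"gripper":-1},{"rx":0,"ry":0,"rz":0,"dx":0,"dy":0,"dz":0,"gripper":-1}])

```text
clock: 12.75
tcp_pos: [0.5278, 0.2011, 0.0613]
orientation: [-0.861, 3.02, 0.001]
contact_force: [3.8, -0.6, -3.5]
grip_width: 0.0111
gripper_force: 58.7
```

Emit:
step_arm(moves=[{"rx":0,"ry":0,"rz":0,"dx":-2,"dy":0,"dz":0,"gripper":-1},{"rx":0,"ry":0,"rz":0,"dx":0,"dy":0,"dz":0,"gripper":-1}])

```text
clock: 13.0
tcp_pos: [0.5284, 0.2013, 0.061]
orientation: [0.861, -3.019, 0.0]
contact_force: [0.2, -1.9, -1.0]
grip_width: 0.0111
gripper_force: 59.0
```

Emit:
step_arm(moves=[{"rx":0,"ry":0,"rz":0,"dx":-2,"dy":0,"dz":0,"gripper":-1},{"rx":0,"ry":0,"rz":0,"dx":0,"dy":0,"dz":0,"gripper":-1}])

```text
clock: 13.25
tcp_pos: [0.5285, 0.2013, 0.0608]
orientation: [0.86, -3.016, 0.002]
contact_force: [-5.0, -6.1, 5.7]
grip_width: 0.0109
gripper_force: 59.9
```

Emit:
step_arm(moves=[{"rx":0,"ry":0,"rz":0,"dx":-2,"dy":0,"dz":0,"gripper":-1},{"rx":0,"ry":0,"rz":0,"dx":0,"dy":0,"dz":0,"gripper":-1}])

```text
clock: 13.5
tcp_pos: [0.5285, 0.2013, 0.0608]
orientation: [0.858, -3.012, 0.003]
contact_force: [-11.2, -8.4, 11.8]
grip_width: 0.0114
gripper_force: 60.8
```

Emit:
step_arm(moves=[{"rx":0,"ry":0,"rz":0,"dx":4,"dy":0,"dz":0,"gripper":-1},{"rx":0,"ry":0,"rz":0,"dx":0,"dy":0,"dz":0,"gripper":-1},{"rx":0,"ry":0,"rz":0,"dx":0,"dy":0,"dz":0,"gripper":0.2},{"rx":0,"ry":0,"rz":0,"dx":0,"dy":0,"dz":0,"gripper":0.2},{"rx":0,"ry":0,"rz":0,"dx":0,"dy":0,"dz":0,"gripper":0.2},{"rx":0,"ry":0,"rz":0,"dx":0,"dy":0,"dz":-20,"gripper":0.2},{"rx":0,"ry":0,"rz":0,"dx":0,"dy":0,"dz":-40,"gripper":0.2},{"rx":0,"ry":0,"rz":0,"dx":20,"dy":0,"dz":-40,"gripper":0.2},{"rx":0,"ry":0,"rz":0,"dx":30,"dy":0,"dz":-20,"gripper":0.2},{"rx":0,"ry":0,"rz":0,"dx":30,"dy":0,"dz":0,"gripper":0.2},{"rx":0,"ry":0,"rz":0,"dx":0,"dy":-30,"dz":0,"gripper":-1},{"rx":0,"ry":0,"rz":0,"dx":0,"dy":-30,"dz":0,"gripper":-1},{"rx":0,"ry":0,"rz":0,"dx":0,"dy":-20,"dz":0,"gripper":-1},{"rx":0,"ry":0,"rz":0,"dx":0,"dy":0,"dz":0,"gripper":-1}])

```text
clock: 15.25
tcp_pos: [0.5039, 0.0902, 0.1814]
orientation: [-0.856, 3.022, -0.001]
contact_force: [0.1, 0.0, -0.4]
grip_width: 0.0001
gripper_force: 0.0
```

```bash
python3 - <<'E'
from h import *
c=cam("wrist");im=r.grab_frame("wrist");cv2.imwrite("pics/w4.png",im);s=r.grab_frame("scene");t=r.grab_frame("top")
np.savez("pics/w4.npz",K=c[1],R=c[2],C=c[3])
b=[blob(s,(0,200,130),(3,255,255),(280,240,360,300)),blob(t,(0,200,130),(3,255,255),(255,180,300,230)),blob(im,(0,170,110),(3,255,255),(0,0,640,480))[:2]]
for x in b:print(x)
cv2.imwrite("pics/t4.png",t);cv2.imwrite("pics/s4.png",s)
E
python3 go.py .5851 .0701 .099 31.7
```

```text
[(array([312.1, 266.6]), [308, 263, 9, 8, 54])]
[]
[]
t 15.4 tcp [0.5028 0.0925 0.1812] q [-0.36  0.3   0.07  2.02 -0.03  0.83  1.85] down [-0.     0.001 -1.   ] F [ 0.8  0.2 -0.3] w 0.0
yaw now 31.88 shift first (mm) [-58.  -62.5  82.2] then rz 0.2
```

View pics/w4.png

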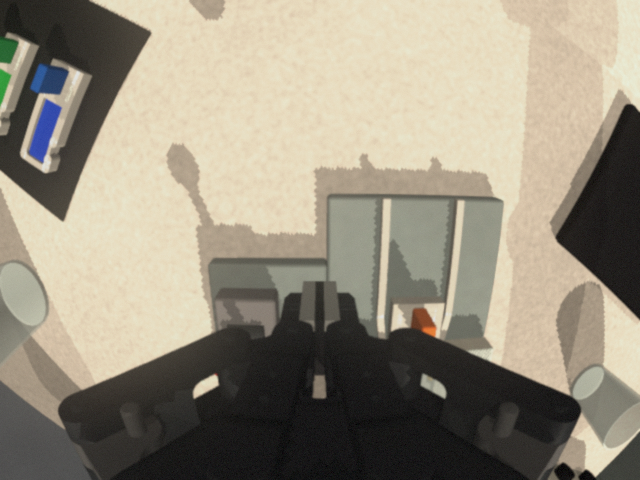

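The wrist view shows the slide sitting in the channel with its fin at (424,322) and nothing else disturbed. The knob is hidden behind the gripper. The scene view puts it at the same pixel as before, so it has not moved; from that and the pivot it works out to about 0.24 rad.

Emit:
step_arm(moves=[{"rx":0,"ry":0,"rz":0,"dx":-4,"dy":-20,"dz":0,"gripper":-1},{"rx":0,"ry":0,"rz":0,"dx":-5,"dy":-25,"dz":0,"gripper":-1},{"rx":0,"ry":0,"rz":0,"dx":-5,"dy":-17,"dz":10,"gripper":-1},{"rx":0,"ry":0,"rz":0,"dx":0,"dy":0,"dz":30,"gripper":-1},{"rx":0,"ry":0,"rz":0,"dx":0,"dy":0,"dz":24,"gripper":-1},{"rx":0,"ry":0,"rz":0,"dx":0,"dy":0,"dz":10,"gripper":-1},{"rx":0,"ry":0,"rz":0,"dx":0,"dy":0,"dz":0,"gripper":-1}])

```text
clock: 16.27
tcp_pos: [0.5475, 0.0465, 0.1066]
orientation: [0.861, -3.02, -0.001]
contact_force: [-0.7, 0.2, 0.1]
grip_width: 0.0003
gripper_force: 0.0
```

```bash
python3 go.py .5469 .0480 .107 31.75
python3 - <<'E'
from h import *
for n,roi in(("scene",(280,240,360,300)),("top",(255,180,300,230))):
    im=r.grab_frame(n);cv2.imwrite(f"pics/{n}5.png",im);print(n,blob(im,(0,200,130),(3,255,255),roi)[:2])
a=cv2.imread("pics/scene5.png")[180:330,230:430];b=cv2.imread("pics/top5.png")[160:310,150:350]
cv2.imwrite("pics/c5.png",np.hstack([cv2.resize(a,(400,300),interpolation=2),cv2.resize(b,(400,300),interpolation=2)]))
E
```

```text
t 16.27 tcp [0.5475 0.0465 0.1066] q [-0.26  0.46  0.08  1.98 -0.06  0.7   1.98] down [-0.002 -0.    -1.   ] F [-0.7  0.2  0.1] w 0.0003
yaw now 31.84 shift first (mm) [-0.3  1.6 -0.4] then rz 0.1
scene [(array([312.1, 266.5]), [309, 263, 8, 8, 54])]
top []
```

View pics/c5.png

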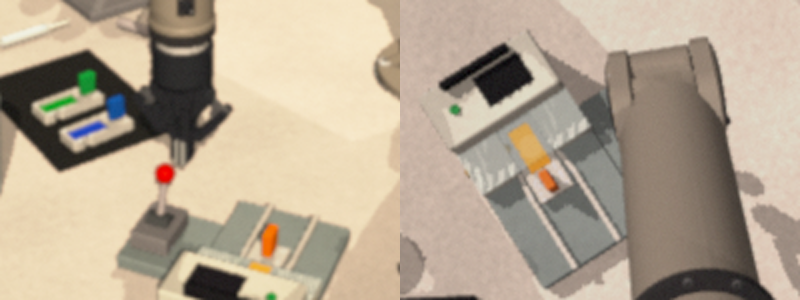

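The left panel (scene) shows the closed fingertips just behind the red knob, clear of it. The right panel (top) shows the amber slide in the tunnel.

Emit:
step_arm(moves=[{"rx":0,"ry":0,"rz":0,"dx":-10,"dy":1,"dz":0,"gripper":-1},{"rx":0,"ry":0,"rz":0,"dx":-10,"dy":0,"dz":0,"gripper":-1},{"rx":0,"ry":0,"rz":0,"dx":-8,"dy":0,"dz":0,"gripper":-1},{"rx":0,"ry":0,"rz":0,"dx":-6,"dy":0,"dz":0,"gripper":-1},{"rx":0,"ry":0,"rz":0,"dx":-6,"dy":0,"dz":0,"gripper":-1},{"rx":0,"ry":0,"rz":0,"dx":-6,"dy":0,"dz":0,"gripper":-1},{"rx":0,"ry":0,"rz":0,"dx":-6,"dy":0,"dz":0,"gripper":-1},{"rx":0,"ry":0,"rz":0,"dx":-6,"dy":0,"dz":0,"gripper":-1},{"rx":0,"ry":0,"rz":0,"dx":-6,"dy":0,"dz":0,"gripper":-1},{"rx":0,"ry":0,"rz":0,"dx":-6,"dy":0,"dz":0,"gripper":-1},{"rx":0,"ry":0,"rz":0,"dx":0,"dy":0,"dz":0,"gripper":-1}])

```text
clock: 17.75
tcp_pos: [0.6074, 0.0843, 0.1072]
orientation: [-0.861, 3.021, 0.0]
contact_force: [0.4, -0.5, -0.5]
grip_width: -0.0003
gripper_force: 0.0
```

Emit:
step_arm(moves=[{"rx":0,"ry":0,"rz":0,"dx":-4,"dy":0,"dz":0,"gripper":-1},{"rx":0,"ry":0,"rz":0,"dx":-4,"dy":0,"dz":0,"gripper":-1},{"rx":0,"ry":0,"rz":0,"dx":0,"dy":0,"dz":0,"gripper":-1}])

```text
clock: 18.12
tcp_pos: [0.614, 0.0883, 0.1073]
orientation: [-0.861, 3.021, 0.0]
contact_force: [0.4, -0.2, 0.6]
grip_width: -0.0001
gripper_force: 0.0
```

Emit:
step_arm(moves=[{"rx":0,"ry":0,"rz":0,"dx":-4,"dy":0,"dz":0,"gripper":-1},{"rx":0,"ry":0,"rz":0,"dx":0,"dy":0,"dz":0,"gripper":-1}])

```text
clock: 18.38
tcp_pos: [0.617, 0.09, 0.1072]
orientation: [0.86, -3.021, 0.0]
contact_force: [-1.3, -1.2, -0.5]
grip_width: 0.0002
gripper_force: 0.9
```

Emit:
step_arm(moves=[{"rx":0,"ry":0,"rz":0,"dx":-3,"dy":0,"dz":0,"gripper":-1},{"rx":0,"ry":0,"rz":0,"dx":0,"dy":0,"dz":0,"gripper":-1}])

```text
clock: 18.62
tcp_pos: [0.6174, 0.0901, 0.1069]
orientation: [0.858, -3.016, 0.001]
contact_force: [-9.0, -3.2, 5.6]
grip_width: -0.0001
gripper_force: 4.7
```

Emit:
step_arm(moves=[{"rx":0,"ry":0,"rz":0,"dx":-3,"dy":0,"dz":0,"gripper":-1},{"rx":0,"ry":0,"rz":0,"dx":0,"dy":0,"dz":0,"gripper":-1}])

```text
clock: 18.88
tcp_pos: [0.6177, 0.0902, 0.1066]
orientation: [0.855, -3.012, 0.002]
contact_force: [-15.3, -6.7, 11.1]
grip_width: -0.0003
gripper_force: 8.3
```

Firm stop reached. Backing off and clearing, then checking.

Emit:
step_arm(moves=[{"rx":0,"ry":0,"rz":0,"dx":8,"dy":0,"dz":0,"gripper":-1},{"rx":0,"ry":0,"rz":0,"dx":15,"dy":0,"dz":0,"gripper":-1},{"rx":0,"ry":0,"rz":0,"dx":25,"dy":0,"dz":-10,"gripper":-1},{"rx":0,"ry":0,"rz":0,"dx":20,"dy":0,"dz":-40,"gripper":-1},{"rx":0,"ry":0,"rz":0,"dx":10,"dy":-20,"dz":-50,"gripper":-1},{"rx":0,"ry":0,"rz":0,"dx":0,"dy":-50,"dz":-30,"gripper":-1},{"rx":0,"ry":0,"rz":0,"dx":0,"dy":-50,"dz":0,"gripper":-1},{"rx":0,"ry":0,"rz":0,"dx":0,"dy":-50,"dz":0,"gripper":-1},{"rx":0,"ry":0,"rz":0,"dx":0,"dy":-30,"dz":0,"gripper":-1},{"rx":0,"ry":0,"rz":0,"dx":0,"dy":0,"dz":0,"gripper":-1},{"rx":0,"ry":0,"rz":0,"dx":0,"dy":0,"dz":0,"gripper":-1}])

```text
clock: 20.25
tcp_pos: [0.661, -0.1168, 0.2372]
orientation: [-0.862, 3.021, 0.001]
contact_force: [-0.1, 0.1, 0.6]
grip_width: -0.0001
gripper_force: 0.0
```

Run:
```python
from h import *
I={n:r.grab_frame(n) for n in("scene","top")};cs,ct=cam("scene"),cam("top")
ks=blob(I["scene"],(0,200,130),(3,255,255),(280,240,360,320))[:1];kt=blob(I["top"],(0,200,130),(3,255,255),(240,170,310,240))[:1]
fs=blob(I["scene"],(3,190,150),(13,255,255),(330,270,400,310))[:1];ft=blob(I["top"],(3,190,150),(13,255,255),(190,220,260,290))[:1]
print(ks,kt,fs,ft)
o=np.array([.554,.2171,0]);a=np.radians(31.75);X=np.array([np.cos(a),np.sin(a),0]);Y=np.array([-X[1],X[0],0]);M=np.array([X,Y,[0,0,1]])
for n,u,v in(("knob",ks,kt),("fin",fs,ft)):
    if u and v: p,e=tri(ray(cs,u[0][0]),ray(ct,v[0][0]));print(n,"in reader",(M@(p-o)).round(4),e)
A=cv2.resize(I["scene"][180:330,230:430],(400,300),interpolation=2);B=cv2.resize(I["top"][160:310,150:350],(400,300),interpolation=2)
cv2.imwrite("pics/c6.png",np.vstack([np.hstack([A,B]),np.hstack([cv2.resize(I["scene"],(400,300)),cv2.resize(I["top"],(400,300))])]))
```

```text
[(array([303.6, 279.9]), [300, 276, 8, 9, 58])] [(array([263.5, 198.6]), [260, 195, 8, 8, 55])] [(array([364.5, 301.4]), [361, 296, 7, 12, 48])] [(array([223.5, 249.7]), [220, 246, 8, 8, 32])]
knob in reader [ 0.0112 -0.1402  0.099 ] 0.0014851412361683183
fin in reader [-0.0287  0.0005  0.049 ] 0.0014024982011896794
```

View pics/c6.png

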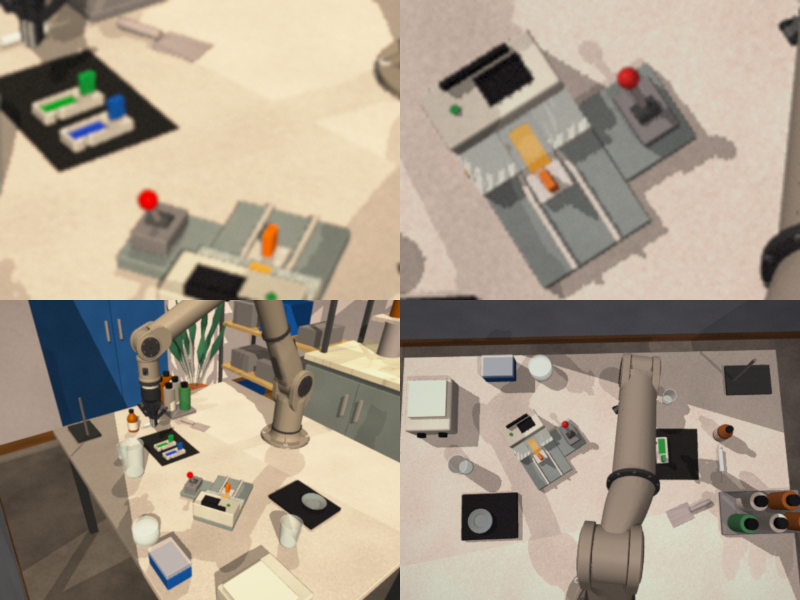

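The knob measures reader (11, -140, 99) mm, which is 1.0 rad. The fin measures (-29, 0, 49) mm, which is home. Everything else is where it was and the arm is clear.

```bash
python3 -c "
from bench import r
print(r.hand_in())"
```

```text
the job is handed in; nothing more can be done
None
```

The amber slide is pushed to the firm stop at the reader's home position, and the red lever is fully over at 1.0 rad. The click itself I inferred from the push force dropping just before the stop. I handed the job in at about 20 s; no verdict came back.

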